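# Mesh the loose key with the stop valve and shut it

### The job

Shut the wash shelf's stop valve with its loose T-key: stand the key in the valve's socket, press it only lightly and rock it to and fro until its teeth mesh with the hidden teeth of the spindle and it drops fully home, then turn it clockwise until the valve is fully shut. Leave the key standing home in the socket, never force teeth against teeth, and leave the other things on the shelf where they are.

Things in the scene. Friction and masses are not known exactly. Their poses are not given: they have to be found in the camera images.
- key_center (a point): Loose steel T-key, 91 mm tall, 0.26 to 0.39 kg, standing upright; this point is on its axis half-way up, 45.5 mm above its foot. z axis up along the key, x axis along the blue T-bar (90 x 16 mm, 16 mm high, centre 37.5 mm above this point) on a 12 mm stem. Its collar is 64 mm across, 8 mm thick, underside 0.5 mm below this point; below it a barrel 39 mm across.
- key_foot (a point): Foot of the key: centre of the lower ends of its four dog teeth, on its axis, 45.5 mm below key_center. The teeth are 8 mm long, 6 mm wide, at radius 12 to 19 mm, 90 degrees apart; two of them lie below the ends of the T-bar.
- valve_mouth (a point): Centre of the rim of the upright brass valve socket, 75 mm above the shelf. Rim 62 mm across; round bore 43 mm, widening like a funnel to 53 mm over the top 9 mm. The key is fully home when its collar rests on the rim: key_center is then 0.5 mm above this point. x axis points to the side where a white pointer plays between a green (open) and a red (shut) mark.
- stopvalve: The fixed valve; origin at the centre of its underside, axes as valve_mouth. Grey base 130 mm across and 12 mm high; two copper pipes, below 40 mm high, run to +y and -y as far as 126 mm.
- crown_top (a point): Point on the socket's axis at the tops of the hidden teeth, 38 mm below the rim (this point is fixed to the socket, it does not turn). The spindle's steel crown here has four teeth 11.5 mm wide at radius 12 to 20 mm, 90 degrees apart, clamped on the spindle at a different angle each time: it is not measured and does not follow from the joint value. Teeth mesh within about 6 degrees either side of a gap's middle.
- crown_floor (a point): Point on the socket's axis, 2 mm below crown_top: as deep as the crown sinks. Out of mesh the key's foot lands on crown_top, 7 mm short of home; pressing on sinks the crown up to 2 mm against its spring (about 2 N at first, 5 N at 2 mm), then it is solid. In mesh the key goes down freely until its collar meets the rim, and drives the spindle with up to 13 degrees of free play.
- spindle (a joint): Turn of the valve spindle in rad, growing clockwise as seen from above: 0 is fully open, 1.1 is the shut stop. It starts at 0 to 0.2 and stays where it is left; about 0.2 N m turns it.
- soap_dish: White ceramic soap dish with soap, 100 x 75 x 24 mm, origin at the centre of its underside. Leave alone.
- scraper: Steel scraper lying flat, 210 mm long along its x, blade 85 mm wide at +x, 24 mm high, origin under its handle. Leave alone.
- pump_bottle: White pump bottle with a green press head, 68 mm across, 172 mm tall, origin at the centre of its underside. Leave alone.
- basins: Red basin nested in a black one, 300 mm across, 110 mm high, origin at the centre of the underside. Leave alone.
There are look-alikes about, which are no part of the job. Of the things shaped like the part that bears key_center, the bare steel one is meant.

How it is judged:
On the way:
1. the key stands fully home in the socket (within 2 mm of resting on the rim) while the valve is still open (spindle below 0.6 rad) (z of key_center in the frame of valve_mouth below 0.0025 m and horizontal distance between key_center and valve_mouth below 0.004 m and value of joint spindle below 0.6 rad), for 0.1 s.
At the end, for the whole second after the job is handed in: The valve is shut (spindle above 1.0 rad) and the released key stands upright (within 0.1 rad) and at rest, fully home in the socket (collar within 2 mm of the rim, axis within 4 mm) (value of joint spindle above 1 rad and z of key_center in the frame of valve_mouth below 0.0025 m and horizontal distance between key_center and valve_mouth below 0.004 m and angle between key_center's own z axis and vertical below 0.1 rad and linear speed of key below 0.02 m/s); the robot touches nothing.
It fails at once if teeth forced: the key presses on the valve (teeth, crown or socket wall) with more than 20 N before it is home (contact force between key and stopvalve above 20 N and z of key_center in the frame of valve_mouth above 0.0025 m).
It fails at once if a bystander (soap dish, scraper, pump bottle, basins) is moved by more than 20 mm (distance of any of soap_dish, scraper, pump_bottle, basins from where it was at the start of the episode above 0.02 m).
It also fails if it takes over 72 s, if anything falls off the work surface, if the arm or the gripper's body presses on something with over 40 N, if the wrist force passes 120 N, or if a joint passes its speed limit or range.

### The arm

A 6-joint arm with a two-finger parallel gripper is mounted at the origin on the work surface. World frame = base frame: x ahead of the robot, y to its left, z up, the work surface at z = 0. Lengths are in m, angles in rad, forces in N, time in s.
With the tool pointing down it reaches from about 0.25 to 0.8 m from the base axis. Payload 8.5 kg.
Tool frame: the origin (TCP) lies at the very end of the fingers, on their centre line; the grasp point (between the pads) lies 19 mm behind it; x points along the fingers, y is the direction in which the jaws open and shut, and the axes are right-handed (so a half turn about x gives the same grasp; the last joint's range is limited). The gripper opens to 85 mm and grips with 20 to 120 N. Pads are 22 mm wide; open, the fingers measure 114 mm over their backs; the gripper's body (76 mm by 85 mm) begins 54 mm behind the grasp point. The pads swing forward as they close: fully open they stand 13 mm farther back than shut.
Start: joints at [1.289, 0.238, -0.013, 1.319, 0, 1.571], TCP at [0.146, 0.504, 0.231] pointing down, gripper open.
Joint ranges: [-2.66, 2.66], [-1.03, 1.9], [-1.14, 1.46], [-1.82, 2.27], [-1.45, 1.34], [-3.14, 3.14]. Speed limits (rad/s): [2.22, 2.22, 2.79, 3.14, 3.14, 3.14].

### API

Orientations are given as a unit quaternion [x, y, z, w].
In Python, from bench import sensors, vision, order gives the robot as it stands.
- The arm moves only by the shell command python3 -m creep 'ROWS' [FORCE]. ROWS is JSON, a list that holds one entry, the list of rows, each a list of 7 numbers: the shift along the tool's x, y, z in cm, then the turn, a rotation vector about the tool's x, y, z in degrees, then the opening, from 0 (shut) to 1 (fully open). A call has exactly 10 rows; each row is the pose to reach, as a shift and turn from the pose commanded when the call began, along the tool's axes at that moment; what a row does not reach only later rows make up. A row lasts 1/12 s, in which the tool goes at most 41.7 mm and 7.16 degrees, less where a joint would pass 70% of its speed; a pose out of reach is approached as far as the arm can. A call with a gripper value outside its range is refused whole. The fingers move at their own pace and stop on an object; FORCE is the grip in N (left out, the last holds). Time passes only in rows, so rows that repeat a pose let the fingers close, or fill a call up. It gives the time, the measured TCP pose, the force and the opening at its end, in the units of the state.
- sensors.get_obs(): the state, without advancing time (a new reading comes with each control period).
- vision.grab_frame(name): name is "scene" or "top" or "wrist"; returns (picture, depth): 384x512x3 uint8, red, green, blue; 384x512 float32, m along the optical axis (not along the pixel's ray), 0 where there is no reading.
- vision.get_calibration(name): a dict with "fovy" (degrees; the focal length in pixels is half the picture's height over the tangent of half this angle, whatever the lens; pixels are square), "cx", "cy" (the principal point, pixels), "k1" (the pictures are not rectified: a ray, as slopes to the right and down, at radius r is drawn at 1 + k1 r^2 times it, then the intrinsics apply), "extrinsics" (4x4, takes a point from world to camera coordinates); the wrist camera has in their place "hand_eye" (4x4, takes a point from camera to tool coordinates, whose origin is the TCP and whose axes are the tool frame's). Camera axes: x right, y up, looking along -z (the intrinsics and any distortion apply to the point x, -y, -z); pixel columns grow to the right and rows downward; lengths in m; the calibration is good to about 2 mm. A picture is of the moment at which its call begins: read the wrist's pose just before it. get_calibration takes no time and is no camera call.
- order.close_job(): hands the job in, once; it reports no verdict.
Trained networks look in the newest picture that a camera, given by its name, has taken for a name from the list of things; names that differ only in an ending like _2 or _b are one class to them, and where a whole thing is asked for, a point or a joint stands for the part that bears it (a point fixed in the world has none). Each returns a list of dicts, best first, with "score" (0 to 1); they miss things now and then, are a little off and sometimes report something else, mostly with a low value. They report only what shows in the picture. A call takes as long as a camera call. They do not tell look-alikes from the thing itself.
- vision.boxes_of(camera, label): "at" ([column, row] in pixels, amid what is visible of it).
- vision.outline_of(camera, label): "mask" (384x512 bool, what is visible of it) and "at" ([column, row] in pixels, amid what is visible of it).
The state is a dict: "clock": time; "q": joint angles; "joint_vel": joint speeds; "joint_torque": joint torques, N m; "position": TCP position; "ee_rot": TCP orientation; "wrist_force": force on the tool from outside, world axes, zero at the start; "wrist_torque": the same for the moment, N m; "gripper_width": finger opening in m.
Only numpy, scipy, OpenCV 4.12 (cv2) and the standard library are available. Lean on these libraries where they do the work, as an engineer would, in place of code of your own. Each camera call takes 0.05 s, during which the arm holds its last target. There are 200 camera calls.

## Working session

There is one attempt and no reset: what is moved stays moved. The work goes in short steps, Python scripts to look and compute and a shell command to move; the robot and the scene stay as the last step left them, time stands still between calls to the robot, and variables do not carry over. Pictures are saved under pics/ and viewed, about 8 in all and at most 12, crops included, and the job is handed in when it is done.

```bash
mkdir -p pics; ls
cat > h.py <<'E'
import numpy as np, cv2
from bench import sensors, vision, order
from scipy.spatial.transform import Rotation as R
def cam(name):
    c=vision.get_calibration(name); f=192/np.tan(np.radians(c["fovy"])/2)
    return c,f
def T_wc(name,obs=None):
    c,f=cam(name)
    if "extrinsics" in c: return np.linalg.inv(np.array(c["extrinsics"]))
    o=obs; T=np.eye(4); T[:3,:3]=R.from_quat(o["ee_rot"]).as_matrix(); T[:3,3]=o["position"]
    return T@np.array(c["hand_eye"])
def cloud(name,depth,obs=None):
    c,f=cam(name); v,u=np.mgrid[0:384,0:512].astype(float)
    K=np.array([[f,0,c["cx"]],[0,f,c["cy"]],[0,0,1]])
    p=cv2.undistortPoints(np.stack([u.ravel(),v.ravel()],1)[:,None],K,np.array([c["k1"],0,0,0.]),).reshape(384,512,2)
    P=np.stack([p[...,0]*depth,-p[...,1]*depth,-depth,np.ones_like(depth)],-1)
    W=(P@T_wc(name,obs).T)[...,:3]; W[depth<=0]=np.nan
    return W
E
cat > s.py <<'E'
from h import *
o=sensors.get_obs(); print(o)
for n in ["scene","top","wrist"]:
    c,f=cam(n); print(n,{k:np.round(v,3).tolist() for k,v in c.items()})
    im,d=vision.grab_frame(n); np.savez(f"{n}.npz",im=im,d=d); cv2.imwrite(f"pics/{n}0.png",im[...,::-1])
    W=cloud(n,d,o)
    for l in ["key_center","stopvalve","pump_bottle","soap_dish","scraper","basins"]:
        for r in vision.boxes_of(n,l):
            u,v=np.array(r["at"]).astype(int); print(n,l,round(r["score"],2),u,v,np.round(W[v,u],3))
ims=[cv2.imread(f"pics/{n}0.png") for n in ["scene","top"]]
cv2.imwrite("pics/st.png",cv2.resize(np.hstack(ims),(800,300)))
E
python3 s.py
```

```text
pics
{'clock': 0.0, 'q': array([ 1.28899936e+00,  2.38771737e-01, -1.42705184e-02,  1.31917056e+00,
        7.55491107e-06,  1.57080009e+00]), 'joint_vel': array([ 0.00119167, -0.00182926,  0.00011038,  0.00100293, -0.00026977,
        0.00119049]), 'joint_torque': array([-1.88709317e-03, -5.38785768e+01,  3.46440232e+01,  1.83775096e-02,
       -3.44686559e-04, -2.72578086e-05]), 'position': array([0.14587646, 0.50389784, 0.23067602]), 'ee_rot': array([ 0.09880678,  0.70017212, -0.09979771,  0.70002617]), 'wrist_force': array([0.07620309, 0.44312156, 0.52775258]), 'wrist_torque': array([0.00563366, 0.00999494, 0.01491137]), 'gripper_width': 0.08519619926227083}
scene {'fovy': 52.658, 'cx': 259.873, 'cy': 187.784, 'k1': -0.03, 'extrinsics': [[0.877, 0.48, -0.007, -0.464], [-0.326, 0.606, 0.725, 0.228], [0.353, -0.634, 0.688, -1.402], [0.0, 0.0, 0.0, 1.0]]}
scene key_center 0.82 260 115 [0.427 0.186 0.065]
scene key_center 0.75 296 113 [0.53  0.258 0.064]
scene key_center 0.68 336 114 [0.655 0.312 0.067]
scene stopvalve 0.74 257 185 [ 0.577 -0.105  0.044]
scene stopvalve 0.73 296 114 
[... 301 characters left out ...]
0.027, -1.0, 0.005, -0.115], [0.997, -0.026, 0.071, -0.612], [-0.071, 0.007, 0.997, -1.281], [0.0, 0.0, 0.0, 1.0]]}
top key_center 0.7 120 214 [0.533 0.252 0.093]
top key_center 0.58 142 251 [0.434 0.195 0.09 ]
top stopvalve 0.62 243 202 [ 0.559 -0.075  0.035]
top stopvalve 0.36 183 132 [0.742 0.074 0.133]
top pump_bottle 0.76 180 132 [0.74  0.08  0.145]
top soap_dish 0.68 304 229 [ 0.479 -0.244  0.026]
top scraper 0.89 295 133 [ 0.754 -0.228  0.013]
top basins 0.62 430 236 [ 0.448 -0.604  0.009]
wrist {'fovy': 69.247, 'cx': 253.26, 'cy': 195.706, 'k1': -0.066, 'hand_eye': [[-0.001, 0.269, -0.963, -0.143], [1.0, -0.001, -0.001, 0.001], [-0.001, -0.963, -0.269, -0.069], [0.0, 0.0, 0.0, 1.0]]}
```

Run:
```python
import cv2,numpy as np
s=cv2.imread("pics/scene0.png")[70:240,200:400]; t=cv2.imread("pics/top0.png")[90:290,70:290]
a=cv2.resize(s,(400,340),interpolation=2); b=cv2.resize(t,(400,364),interpolation=2)
c=np.zeros((364,800,3),np.uint8); c[:340,:400]=a; c[:,400:]=b; cv2.imwrite("pics/c1.png",c)
```

```text
(no output)
```

View pics/c1.png

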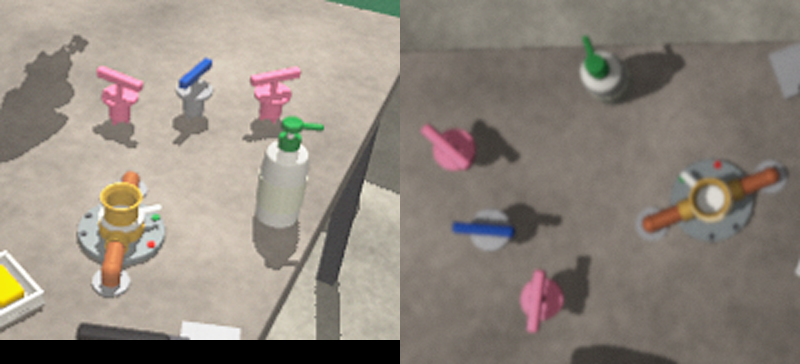

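Candidates for key_center (scene): pink keys (260,115) and (336,114), and the bare steel key with the blue bar (296,113). I choose the steel one, and this crop confirms it. The valve is at scene (260,175).

```bash
cat > m.py <<'E'
from h import *
def fitcirc(P):
    A=np.c_[2*P,np.ones(len(P))]; s=np.linalg.lstsq(A,(P**2).sum(1),rcond=None)[0]; return s[:2],np.sqrt(s[2]+s[:2]@s[:2])
def meas(n,im,d,o=None):
    W=cloud(n,d,o); hsv=cv2.cvtColor(im,cv2.COLOR_RGB2HSV)
    x,y,z=np.moveaxis(W,-1,0)
    b=(hsv[...,0]>100)&(hsv[...,0]<130)&(hsv[...,1]>120)&(z>.08)&(z<.5)
    if b.sum()>20:
        P=W[b]; (c,wh,a)=cv2.minAreaRect((P[:,:2]*1000).astype(np.float32)); e=np.linalg.eigh(np.cov(P[:,:2].T))[1][:,1]
        print(n,"bar n",b.sum(),"mean",P.mean(0).round(4),"rect",np.round(c,1),np.round(wh,1),"topz",np.percentile(P[:,2],[50,90]).round(4),"yaw deg",np.degrees(np.arctan2(e[1],e[0])).round(1))
    r=(abs(z-.075)<.006)&(np.hypot(x-.57,y+.08)<.06)
    if r.sum()>20:
        P=W[r]; c,rad=fitcirc(P[:,:2]); print(n,"rim n",r.sum(),c.round(4),"r",rad.round(4),"bbox mid",((P.min(0)+P.max(0))/2).round(4),(P.max(0)-P.min(0)).round(4),"z",np.median(P[:,2]).round(4))
    t=(z>-.01)&(z<.01)&(abs(x-.5)<.1)&(abs(y-.1)<.1)
    print(n,"table z",np.nanmedian(z[t]) if t.any() else None)
    return W
if __name__=="__main__":
    for n in ["scene","top"]:
        f=np.load(n+".npz"); meas(n,f["im"],f["d"])
    o=sensors.get_obs(); print(R.from_quat(o["ee_rot"]).as_matrix().round(3))
E
python3 m.py
```

```text
scene bar n 89 mean [0.5323 0.2582 0.0905] rect [531.3 262.5] [86.1 13.5] topz [0.0921 0.095 ] yaw deg 82.6
scene rim n 137 [ 0.5667 -0.0693] r 0.027 bbox mid [ 0.566  -0.0674  0.0747] [0.0598 0.0621 0.0112] z 0.0754
scene table z 0.0027676649837879985
top bar n 219 mean [0.503  0.0795 0.0911] rect [ 345.6 -206.3] [ 445.4 1005.6] topz [0.0904 0.0953] yaw deg 82.3
top rim n 148 [ 0.5653 -0.0673] r 0.0269 bbox mid [ 0.5657 -0.0667  0.075 ] [0.0599 0.0576 0.0118] z 0.0731
top table z -0.0002058251409557954
[[-0.     0.278  0.961]
 [-0.     0.961 -0.278]
 [-1.    -0.    -0.   ]]
```

```bash
python3 -m creep '[[[0.6,-1.3,4.4,3,0,0,1],[1.2,-2.6,8.8,6,0,0,1],[1.8,-3.9,13.2,9,0,0,1],[2.4,-5.2,17.6,12,0,0,1],[3,-6.5,22,15,0,0,1],[3.6,-7.8,26.3,18,0,0,1],[4.2,-9.1,30.7,21,0,0,1],[4.8,-10.4,35.1,24,0,0,1],[5.4,-11.7,39.5,27,0,0,1],[6,-13,43.9,30,0,0,1]]]'; python3 -c "
from h import *
o=sensors.get_obs();print(o['q'].round(3),R.from_quat(o['ee_rot']).as_matrix().round(3))"
```

```text
clock: 1.88
position: [0.4955, 0.2799, 0.177]
ee_rot: [0.278, 0.65, -0.278, 0.65]
wrist_force: [0.9, 1.5, 0.8]
gripper_width: 0.0853
[ 0.514  0.335 -0.016  1.219  0.     1.322] [[ 0.     0.723  0.691]
 [ 0.     0.691 -0.723]
 [-1.     0.     0.   ]]
```

```bash
python3 -m creep '[[[0,0,0,-7,0,0,1],[0,0,0,-14,0,0,1],[0,0,0,-21,0,0,1],[0,0,0,-28,0,0,1],[0,0,0,-35,0,0,1],[0,0,0,-42,0,0,1],[0,0,0,-49,0,0,1],[0,0,0,-56,0,0,1],[0,0,0,-63,0,0,1],[0,0,0,-65,0,0,1]]]'; python3 -m creep '[[[0,0,0,-7,0,0,1],[0,0,0,-14,0,0,1],[0,0,0,-21,0,0,1],[0,0,0,-28,0,0,1],[0,0,0,-35,0,0,1],[0,0,0,-42,0,0,1],[0,0,0,-49,0,0,1],[0,0,0,-56,0,0,1],[0,0,0,-63,0,0,1],[0,0,0,-64,0,0,1]]]'
cat > w.py <<'E'
import sys
from m import *
n=sys.argv[1]
o=sensors.get_obs(); im,d=vision.grab_frame("wrist"); print(o["position"].round(4),o["wrist_force"].round(2),R.from_quat(o["ee_rot"]).as_matrix().round(3).tolist())
meas("wrist",im,d,o); cv2.imwrite(f"pics/{n}.png",im[...,::-1]); np.savez("wrist.npz",im=im,d=d,p=o["position"],r=o["ee_rot"])
E
python3 w.py w1
```

```text
clock: 2.72
position: [0.4938, 0.2814, 0.1771]
ee_rot: [-0.118, 0.697, 0.118, 0.697]
wrist_force: [-0.7, 0.3, -0.1]
gripper_width: 0.0857
clock: 3.55
position: [0.4939, 0.2814, 0.1771]
ee_rot: [-0.469, 0.529, 0.469, 0.529]
wrist_force: [1.6, -0.9, -0.0]
gripper_width: 0.0853
[0.4939 0.2814 0.1771] [ 1.65 -0.87 -0.01] [[-0.0, -0.993, 0.119], [-0.0, 0.119, 0.993], [-1.0, 0.0, -0.0]]
wrist bar n 1812 mean [0.528  0.2625 0.091 ] rect [528.7 265.4] [87.7 15.7] topz [0.0911 0.092 ] yaw deg 83.9
wrist table z 0.0002787577693561527
```

View pics/w1.png

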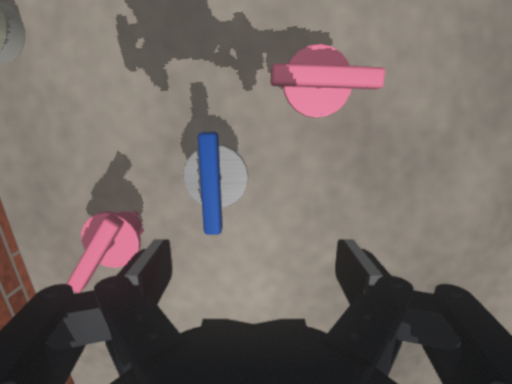

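```bash
python3 -m creep '[[[0,-1.8,-0.7,-1,0,0,1],[0,-3.66,-1.3,-1,0,0,1],[2,-3.66,-1.3,-1,0,0,1],[4.5,-3.66,-1.3,-1,0,0,1],[7,-3.66,-1.3,-1,0,0,1],[9,-3.66,-1.3,-1,0,0,1],[10.2,-3.66,-1.3,-1,0,0,1],[11,-3.66,-1.3,-1,0,0,1],[11.1,-3.66,-1.3,-1,0,0,1],[11.1,-3.66,-1.3,-1,0,0,1]]]'; python3 w.py w2
```

```text
clock: 4.43
position: [0.5286, 0.264, 0.0662]
ee_rot: [-0.472, 0.527, 0.472, 0.526]
wrist_force: [-0.2, 0.0, 0.1]
gripper_width: 0.0856
[0.5286 0.264  0.0662] [-0.15  0.01  0.08] [[-0.0, -0.994, 0.109], [-0.0, 0.109, 0.994], [-1.0, 0.0, -0.0]]
wrist bar n 4687 mean [0.528  0.255  0.0915] rect [528.5 258.9] [77.  14.9] topz [0.0912 0.092 ] yaw deg 84.1
wrist table z 0.0002952909751973154
```

View pics/w2.png

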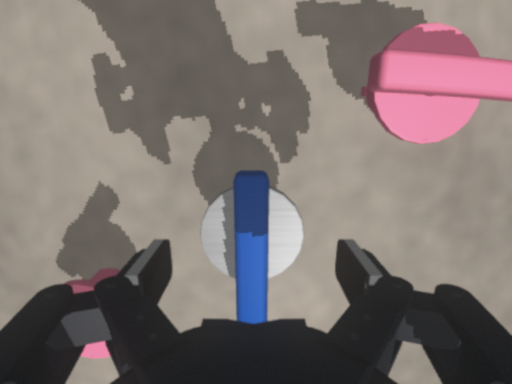

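Run:
```python
from m import *
f=np.load("wrist.npz"); W=cloud("wrist",f["d"],dict(position=f["p"],ee_rot=f["r"]))
x,y,z=np.moveaxis(W,-1,0)
for c in (240,251,262): print([ (r,W[r,c].round(4).tolist()) for r in (168,170,172,174,178,190,300)])
m=(abs(z-.053)<.004)&(np.hypot(x-.5285,y-.26)<.05)
P=W[m][:,:2]; print(len(P),P.min(0),P.max(0))
h=cv2.convexHull((P*1000).astype(np.float32))[:,0]/1000; print(fitcirc(h), cv2.minEnclosingCircle((P*1000).astype(np.float32)))
b=(z>.085)&(z<.096)&(np.hypot(x-.5285,y-.26)<.06); print(np.percentile(y[b],[0,1,50,99,100]),np.percentile(x[b],[1,99]))
```

```text
[(168, [0.5345, 0.2325, 0.0013]), (170, [0.5348, 0.2343, 0.0001]), (172, [0.5293, 0.2204, 0.0838]), (174, [0.5291, 0.2205, 0.0885]), (178, [0.5291, 0.2218, 0.0909]), (190, [0.5297, 0.227, 0.0913]), (300, [0.5366, 0.2833, 0.0909])]
[(168, [0.5263, 0.2337, -0.0002]), (170, [0.5243, 0.2211, 0.0781]), (172, [0.5243, 0.2209, 0.0841]), (174, [0.5242, 0.2211, 0.0879]), (178, [0.5244, 0.2223, 0.0907]), (190, [0.5249, 0.2275, 0.0914]), (300, [0.5311, 0.2835, 0.0914])]
[(168, [0.518, 0.2344, 0.0009]), (170, [0.5191, 0.2217, 0.0781]), (172, [0.5193, 0.2215, 0.0841]), (174, [0.5194, 0.2213, 0.0893]), (178, [nan, nan, nan]), (190, [0.5201, 0.228, 0.0915]), (300, [0.5257, 0.2844, 0.091])]
4685 [0.49702677 0.23460038] [0.56050108 0.29623297]
(array([0.5289001 , 0.26567831]), np.float64(0.0318191303201419)) ((528.9863891601562, 265.7892150878906), 32.13856887817383)
[0.2203195  0.22124143 0.25698438 0.29565606 0.29943764] [0.47469192 0.57575855]
```

Key axis from the collar fit is (0.5289, 0.2657), and the bar end agrees. I'll shift 1.7 mm and close.

```bash
python3 -m creep '[[[0,0,0.17,0,0,0,1],[0,0,0.17,0,0,0,0.6],[0,0,0.17,0,0,0,0.3],[0,0,0.17,0,0,0,0],[0,0,0.17,0,0,0,0],[0,0,0.17,0,0,0,0],[0,0,0.17,0,0,0,0],[0,0,0.17,0,0,0,0],[0,0,0.17,0,0,0,0],[0,0,0.17,0,0,0,0]]]' 60
```

```text
clock: 5.32
position: [0.5289, 0.2657, 0.0663]
ee_rot: [-0.473, 0.526, 0.472, 0.526]
wrist_force: [1.1, -0.3, 1.4]
gripper_width: 0.0149
```

```bash
python3 -m creep '[[[-2,0,0,0,0,0,0],[-5,0,0,0,0,0,0],[-9,0,0,0,0,0,0],[-12,-0.5,-2,0,0,0,0],[-12,-1.5,-6,0,0,0,0],[-12,-2.5,-10,0,0,0,0],[-12,-3.5,-14,0,0,0,0],[-12,-4.5,-18,0,0,0,0],[-12,-5.3,-21.1,0,0,0,0],[-12,-5.3,-21.1,0,0,0,0]]]'; python3 w.py w3
```

```text
clock: 6.15
position: [0.5588, 0.0448, 0.1856]
ee_rot: [-0.472, 0.528, 0.471, 0.526]
wrist_force: [-0.1, 0.2, -3.2]
gripper_width: 0.0152
[0.5588 0.0448 0.1856] [-0.07  0.18 -3.22] [[-0.001, -0.994, 0.112], [-0.002, 0.112, 0.994], [-1.0, 0.001, -0.002]]
wrist bar n 4871 mean [0.5572 0.036  0.211 ] rect [557.5  39.3] [79.2 15.7] topz [0.2104 0.2113] yaw deg 83.8
wrist rim n 1920 [ 0.5665 -0.0681] r 0.0267 bbox mid [ 0.5664 -0.0684  0.0732] [0.0605 0.0604 0.0084] z 0.0743
wrist table z 0.0003994514673029692
```

View pics/w3.png

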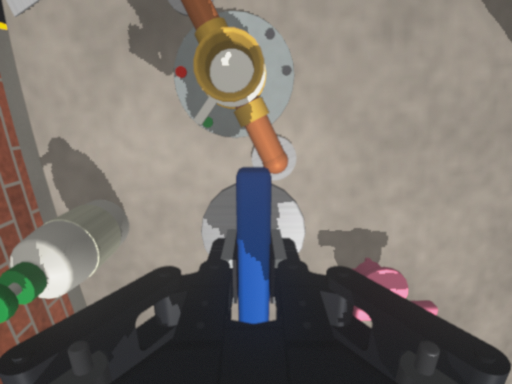

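```bash
python3 -m creep '[[[0,-0.7,-3.5,0,0,0,0],[0,-1.4,-7,0,0,0,0],[0,-2.03,-11.1,0,0,0,0],[1,-2.03,-11.1,0,0,0,0],[2,-2.03,-11.1,0,0,0,0],[3,-2.03,-11.1,0,0,0,0],[3.5,-2.03,-11.1,0,0,0,0],[3.8,-2.03,-11.1,0,0,0,0],[3.8,-2.03,-11.1,0,0,0,0],[3.8,-2.03,-11.1,0,0,0,0]]]'
python3 - <<'E'
from h import *
o=sensors.get_obs(); print(o["position"].round(4),o["wrist_force"].round(2),o["q"].round(3))
ims=[]
for n in ("scene","top"):
    im,d=vision.grab_frame(n); ims.append(cv2.resize(im[130:230,210:330] if n=="scene" else im[150:250,190:310],(400,333),interpolation=2))
cv2.imwrite("pics/v4.png",np.hstack(ims)[...,::-1])
E
```

```text
clock: 7.03
position: [0.5672, -0.0614, 0.1482]
ee_rot: [-0.473, 0.526, 0.473, 0.526]
wrist_force: [-0.7, -0.1, -3.3]
gripper_width: 0.0149
[ 0.5672 -0.0614  0.1482] [-0.66 -0.1  -3.29] [-0.108  0.354 -0.065  1.152  0.    -1.573]
```

View pics/v4.png

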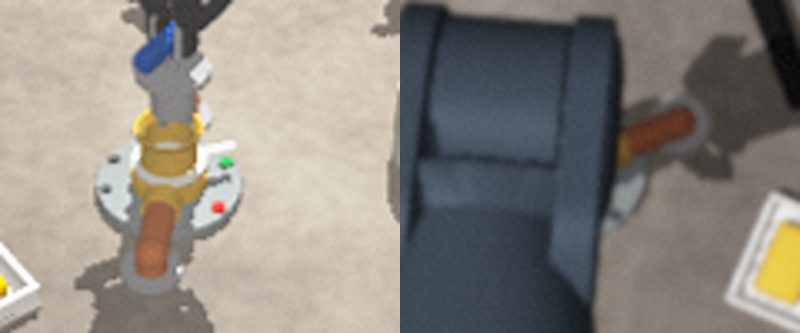

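```bash
python3 -m creep '[[[0,0,-0.2,0,0,0,0],[0,0,-0.4,0,0,0,0],[0,0,-0.6,0,0,0,0],[0,0,-0.6,0,0,0,0],[0,0,-0.6,0,0,0,0],[0,0,-0.6,0,0,0,0],[0,0,-0.6,0,0,0,0],[0,0,-0.6,0,0,0,0],[0,0,-0.6,0,0,0,0],[0,0,-0.6,0,0,0,0]]]'; python3 w.py w5
```

```text
clock: 7.97
position: [0.5665, -0.0683, 0.1481]
ee_rot: [-0.473, 0.526, 0.473, 0.526]
wrist_force: [-0.5, -0.1, -3.6]
gripper_width: 0.0148
[ 0.5665 -0.0683  0.1481] [-0.52 -0.12 -3.65] [[-0.0, -0.994, 0.107], [-0.0, 0.107, 0.994], [-1.0, 0.0, -0.0]]
wrist bar n 4918 mean [ 0.5648 -0.0775  0.1734] rect [565.1 -73.8] [79.  15.7] topz [0.173  0.1738] yaw deg 84.1
wrist rim n 306 [ 0.5661 -0.0712] r 0.026 bbox mid [ 0.5658 -0.0865  0.0729] [0.0563 0.0212 0.0076] z 0.0748
wrist table z 0.0004372378379144948
```

View pics/w5.png

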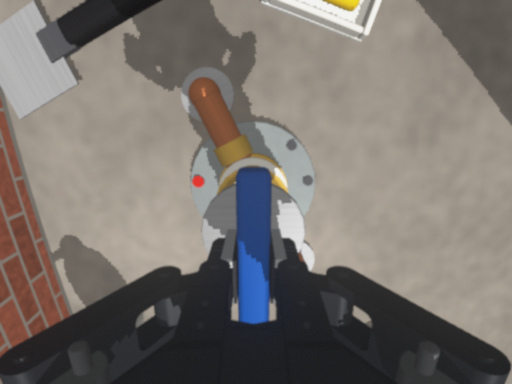

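```bash
python3 -m creep '[[[0.3,0,0,0,0,0,0],[0.6,0,0,0,0,0,0],[0.9,0,0,0,0,0,0],[1.2,0,0,0,0,0,0],[1.5,0,0,0,0,0,0],[1.7,0,0,0,0,0,0],[1.9,0,0,0,0,0,0],[2.0,0,0,0,0,0,0],[2.0,0,0,0,0,0,0],[2.0,0,0,0,0,0,0]]]'
```

```text
clock: 8.85
position: [0.5665, -0.0683, 0.1282]
ee_rot: [-0.473, 0.526, 0.472, 0.526]
wrist_force: [-0.6, -0.7, -3.4]
gripper_width: 0.015
```

```bash
python3 -m creep '[[[0.3,0,0,0,0,0,0],[0.6,0,0,0,0,0,0],[0.9,0,0,0,0,0,0],[1.2,0,0,0,0,0,0],[1.5,0,0,0,0,0,0],[1.7,0,0,0,0,0,0],[1.9,0,0,0,0,0,0],[2.0,0,0,0,0,0,0],[2.0,0,0,0,0,0,0],[2.0,0,0,0,0,0,0]]]'; python3 -m creep '[[[0.1,0,0,0,0,0,0],[0.15,0,0,0,0,0,0],[0.2,0,0,0,0,0,0],[0.25,0,0,0,0,0,0],[0.3,0,0,0,0,0,0],[0.35,0,0,0,0,0,0],[0.4,0,0,0,0,0,0],[0.4,0,0,0,0,0,0],[0.4,0,0,0,0,0,0],[0.4,0,0,0,0,0,0]]]'
```

```text
clock: 9.68
position: [0.5665, -0.0683, 0.1082]
ee_rot: [-0.473, 0.526, 0.472, 0.526]
wrist_force: [0.8, 0.6, -3.0]
gripper_width: 0.0149
clock: 10.52
position: [0.5665, -0.0683, 0.1042]
ee_rot: [-0.472, 0.526, 0.472, 0.526]
wrist_force: [0.2, -0.4, -3.1]
gripper_width: 0.015
```

Close to the crown; lowering further in small steps.

```bash
python3 -m creep '[[[0.02,0,0,0,0,0,0],[0.04,0,0,0,0,0,0],[0.06,0,0,0,0,0,0],[0.08,0,0,0,0,0,0],[0.1,0,0,0,0,0,0],[0.12,0,0,0,0,0,0],[0.14,0,0,0,0,0,0],[0.15,0,0,0,0,0,0],[0.15,0,0,0,0,0,0],[0.15,0,0,0,0,0,0]]]'
```

```text
clock: 11.35
position: [0.5666, -0.0684, 0.1027]
ee_rot: [-0.473, 0.526, 0.472, 0.526]
wrist_force: [1.0, -0.1, -4.0]
gripper_width: 0.0147
```

```bash
python3 -m creep '[[[0.02,0,0,0,0,0,0],[0.04,0,0,0,0,0,0],[0.06,0,0,0,0,0,0],[0.08,0,0,0,0,0,0],[0.1,0,0,0,0,0,0],[0.1,0,0,0,0,0,0],[0.1,0,0,0,0,0,0],[0.1,0,0,0,0,0,0],[0.1,0,0,0,0,0,0],[0.1,0,0,0,0,0,0]]]'
```

```text
clock: 12.18
position: [0.5666, -0.0684, 0.1017]
ee_rot: [-0.473, 0.526, 0.472, 0.526]
wrist_force: [0.1, -0.7, -2.7]
gripper_width: 0.0149
```

```bash
python3 -m creep '[[[0.02,0,0,0,0,0,0],[0.04,0,0,0,0,0,0],[0.06,0,0,0,0,0,0],[0.08,0,0,0,0,0,0],[0.08,0,0,0,0,0,0],[0.08,0,0,0,0,0,0],[0.08,0,0,0,0,0,0],[0.08,0,0,0,0,0,0],[0.08,0,0,0,0,0,0],[0.08,0,0,0,0,0,0]]]'
```

```text
clock: 13.02
position: [0.5665, -0.0684, 0.1009]
ee_rot: [-0.473, 0.526, 0.472, 0.526]
wrist_force: [-0.0, -0.6, -3.3]
gripper_width: 0.015
```

```bash
python3 -m creep '[[[0.02,0,0,0,0,0,0],[0.04,0,0,0,0,0,0],[0.06,0,0,0,0,0,0],[0.08,0,0,0,0,0,0],[0.1,0,0,0,0,0,0],[0.1,0,0,0,0,0,0],[0.1,0,0,0,0,0,0],[0.1,0,0,0,0,0,0],[0.1,0,0,0,0,0,0],[0.1,0,0,0,0,0,0]]]'
```

```text
clock: 13.85
position: [0.5665, -0.0683, 0.0999]
ee_rot: [-0.473, 0.526, 0.472, 0.526]
wrist_force: [0.6, -0.8, -1.6]
gripper_width: 0.0146
```

```bash
python3 -m creep '[[[0.02,0,0,0,0,0,0],[0.04,0,0,0,0,0,0],[0.05,0,0,0,0,0,0],[0.05,0,0,0,0,0,0],[0.05,0,0,0,0,0,0],[0.05,0,0,0,0,0,0],[0.05,0,0,0,0,0,0],[0.05,0,0,0,0,0,0],[0.05,0,0,0,0,0,0],[0.05,0,0,0,0,0,0]]]'
```

```text
clock: 14.68
position: [0.5665, -0.0683, 0.0994]
ee_rot: [-0.473, 0.526, 0.472, 0.526]
wrist_force: [0.9, -1.3, -1.6]
gripper_width: 0.0152
```

```bash
python3 -m creep '[[[0.03,0,0,0,0,0,0],[0.06,0,0,2,0,0,0],[0.06,0,0,4,0,0,0],[0.06,0,0,6,0,0,0],[0.06,0,0,8,0,0,0],[0.06,0,0,10,0,0,0],[0.06,0,0,12,0,0,0],[0.06,0,0,14,0,0,0],[0.06,0,0,15,0,0,0],[0.06,0,0,15,0,0,0]]]'; python3 -c "
from h import *
o=sensors.get_obs();print(o['wrist_torque'].round(3))"
```

```text
clock: 15.52
position: [0.5664, -0.0683, 0.0985]
ee_rot: [-0.4, 0.583, 0.4, 0.583]
wrist_force: [1.5, -0.4, -4.8]
gripper_width: 0.0149
[-0.143 -0.364  0.048]
```

```bash
python3 -m creep '[[[0.02,0,0,0,0,0,0],[0.04,0,0,0,0,0,0],[0.05,0,0,0,0,0,0],[0.05,0,0,0,0,0,0],[0.05,0,0,0,0,0,0],[0.05,0,0,0,0,0,0],[0.05,0,0,0,0,0,0],[0.05,0,0,0,0,0,0],[0.05,0,0,0,0,0,0],[0.05,0,0,0,0,0,0]]]'
cat > f.py <<'E'
from h import *
F=[]
for i in range(8):
    o=sensors.get_obs(); F.append(np.r_[o["wrist_force"],o["wrist_torque"]]); vision.grab_frame("scene")
print(np.mean(F,0).round(2),np.std(F,0).round(2),o["position"].round(4),o["q"][5].round(3))
E
python3 f.py
```

```text
clock: 16.35
position: [0.5665, -0.0683, 0.0983]
ee_rot: [-0.4, 0.583, 0.4, 0.583]
wrist_force: [1.0, -1.1, -3.6]
gripper_width: 0.0151
[ 1.27 -1.1  -3.2  -0.15 -0.25  0.01] [0.37 0.32 0.36 0.03 0.02 0.02] [ 0.5665 -0.0683  0.0983] -1.322
```

```bash
python3 -m creep '[[[0.02,0,0,0,0,0,0],[0.04,0,0,0,0,0,0],[0.06,0,0,0,0,0,0],[0.08,0,0,0,0,0,0],[0.1,0,0,0,0,0,0],[0.1,0,0,0,0,0,0],[0.1,0,0,0,0,0,0],[0.1,0,0,0,0,0,0],[0.1,0,0,0,0,0,0],[0.1,0,0,0,0,0,0]]]'; python3 f.py
```

```text
clock: 17.58
position: [0.5665, -0.0683, 0.0973]
ee_rot: [-0.4, 0.583, 0.4, 0.583]
wrist_force: [1.2, -0.7, -3.3]
gripper_width: 0.015
[ 1.37 -0.4  -2.92 -0.13 -0.33  0.03] [0.31 0.34 0.49 0.02 0.03 0.02] [ 0.5665 -0.0684  0.0973] -1.322
```

```bash
python3 -m creep '[[[0.02,0,0,0,0,0,0],[0.04,0,0,0,0,0,0],[0.06,0,0,0,0,0,0],[0.08,0,0,0,0,0,0],[0.1,0,0,0,0,0,0],[0.1,0,0,0,0,0,0],[0.1,0,0,0,0,0,0],[0.1,0,0,0,0,0,0],[0.1,0,0,0,0,0,0],[0.1,0,0,0,0,0,0]]]'; python3 f.py
```

```text
clock: 18.82
position: [0.5666, -0.0683, 0.0965]
ee_rot: [-0.4, 0.583, 0.4, 0.583]
wrist_force: [1.2, -0.6, 1.8]
gripper_width: 0.0152
[ 0.54 -0.48  2.93 -0.11 -0.08  0.04] [0.41 0.32 0.81 0.02 0.03 0.03] [ 0.5666 -0.0684  0.0964] -1.322
```

Run:
```python
from h import *
im,d=vision.grab_frame("scene"); W=cloud("scene",d)
a=cv2.resize(im[140:220,215:315],(750,600),interpolation=2)
cv2.imwrite("pics/v6.png",a[...,::-1])
x,y,z=np.moveaxis(W,-1,0); hsv=cv2.cvtColor(im,cv2.COLOR_RGB2HSV)
b=(hsv[...,0]>100)&(hsv[...,0]<130)&(hsv[...,1]>120)&(z>.08)&(z<.15)&(abs(y+.07)<.08); print(b.sum(),np.percentile(z[b],[10,50,90]).round(4),W[b].mean(0))
```

```text
81 [0.1126 0.1207 0.1248] [ 0.56076728 -0.09273036  0.11954755]
```

View pics/v6.png

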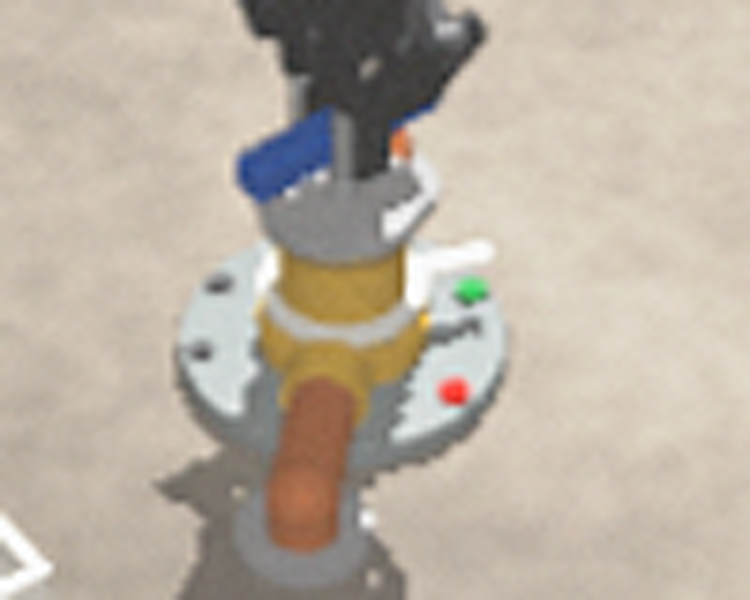

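The collar sits on the rim at about (335,255). The pointer at (470,255) is still beside the green mark, and the height matches home. Now turning clockwise.

```bash
python3 -m creep '[[[-0.02,0,0,4,0,0,0],[-0.02,0,0,8,0,0,0],[-0.02,0,0,12,0,0,0],[-0.02,0,0,16,0,0,0],[-0.02,0,0,20,0,0,0],[-0.02,0,0,24,0,0,0],[-0.02,0,0,28,0,0,0],[-0.02,0,0,32,0,0,0],[-0.02,0,0,36,0,0,0],[-0.02,0,0,36,0,0,0]]]'; python3 f.py
```

```text
clock: 20.1
position: [0.567, -0.0685, 0.0965]
ee_rot: [-0.199, 0.678, 0.199, 0.679]
wrist_force: [2.2, -1.7, 1.0]
gripper_width: 0.0148
[ 3.99 -1.27  0.57 -0.27 -0.9   0.1 ] [1.12 0.41 0.61 0.06 0.13 0.03] [ 0.567  -0.0684  0.0966] -0.694
```

```bash
python3 -m creep '[[[0,0,0,3,0,0,0],[0,0,0,6,0,0,0],[0,0,0,9,0,0,0],[0,0,0,12,0,0,0],[0,0,0,15,0,0,0],[0,0,0,18,0,0,0],[0,0,0,20,0,0,0],[0,0,0,20,0,0,0],[0,0,0,20,0,0,0],[0,0,0,20,0,0,0]]]'; python3 f.py
python3 - <<'E'
from h import *
im,d=vision.grab_frame("scene")
cv2.imwrite("pics/v7.png",cv2.resize(im[140:220,215:315],(500,400),interpolation=2)[...,::-1])
E
```

```text
clock: 21.33
position: [0.5668, -0.0685, 0.0966]
ee_rot: [-0.08, 0.702, 0.08, 0.703]
wrist_force: [4.7, -2.7, 0.7]
gripper_width: 0.0148
[ 4.32 -2.54  0.79 -0.58 -1.06  0.19] [0.43 0.27 0.39 0.01 0.02 0.02] [ 0.5668 -0.0685  0.0966] -0.346
```

View pics/v7.png

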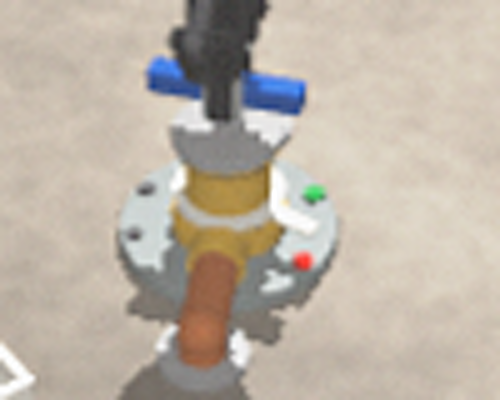

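The pointer tip, at (315,228), is roughly midway between green (315,193) and red (302,262). Turning further.

```bash
python3 -m creep '[[[0,0,0,3,0,0,0],[0,0,0,6,0,0,0],[0,0,0,9,0,0,0],[0,0,0,12,0,0,0],[0,0,0,15,0,0,0],[0,0,0,18,0,0,0],[0,0,0,20,0,0,0],[0,0,0,20,0,0,0],[0,0,0,20,0,0,0],[0,0,0,20,0,0,0]]]'; python3 f.py
```

```text
clock: 22.62
position: [0.5666, -0.0686, 0.0967]
ee_rot: [0.042, 0.706, -0.043, 0.706]
wrist_force: [4.2, -5.3, 2.3]
gripper_width: 0.0152
[ 3.6  -4.78  2.38 -0.87 -0.84  2.56] [0.33 0.7  0.5  0.02 0.03 0.03] [ 0.5667 -0.0686  0.0967] -0.0
```

```bash
python3 -m creep '[[[0,0,0,-1,0,0,0],[0,0,0,-2,0,0,0],[0,0,0,-3,0,0,0],[0,0,0,-4,0,0,0],[0,0,0,-4,0,0,0],[0,0,0,-4,0,0,0],[0,0,0,-4,0,0,0],[0,0,0,-4,0,0,0],[0,0,0,-4,0,0,0],[0,0,0,-4,0,0,0]]]'; python3 f.py;  python3 - <<'E'
from h import *
im,d=vision.grab_frame("scene")
cv2.imwrite("pics/v8.png",cv2.resize(im[140:220,215:315],(500,400),interpolation=2)[...,::-1])
E
```

```text
clock: 23.85
position: [0.5672, -0.0682, 0.0967]
ee_rot: [0.018, 0.706, -0.018, 0.707]
wrist_force: [5.7, -2.1, 0.1]
gripper_width: 0.0151
[ 5.94 -1.99  0.73 -0.46 -1.25  1.79] [0.52 0.24 0.46 0.03 0.02 0.02] [ 0.5672 -0.0682  0.0967] -0.069
```

View pics/v8.png

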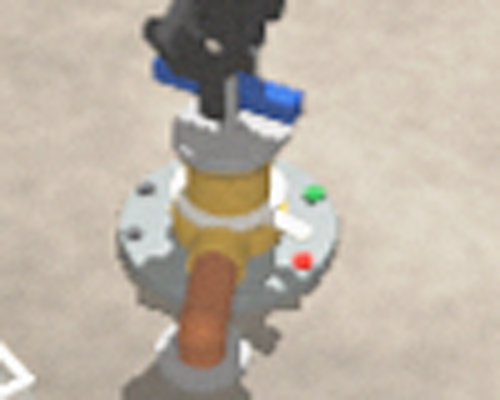

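Run:
```python
from m import *
def pick(im,d,tag):
    W=cloud("scene",d); x,y,z=np.moveaxis(W,-1,0); hsv=cv2.cvtColor(im,cv2.COLOR_RGB2HSV).astype(int); H,S,V=np.moveaxis(hsv,-1,0)
    near=np.hypot(x-.5665,y+.068)<.07
    ang=np.degrees(np.arctan2(y+.068,x-.5665)); r=np.hypot(x-.5665,y+.068)
    for n,m in (("green",(H>45)&(H<80)&(S>120)),("red",((H<5)|(H>174))&(S>180)),("ptr",(S<25)&(V>200)&(z>.02)&(z<.06)&(r>.03))):
        k=m&near
        if k.any(): print(tag,n,k.sum(),"ang",np.median(ang[k]).round(1),np.percentile(ang[k],[10,90]).round(1),"r",np.percentile(r[k],[10,90]).round(3),"z",np.median(z[k]).round(3))
    b=(H>100)&(H<130)&(S>120)&(z>.08)&(z<.15)&(abs(y+.07)<.08)
    if b.sum()>10:
        e=np.linalg.eigh(np.cov(W[b][:,:2].T))[1][:,1]; print("bar yaw",np.degrees(np.arctan2(e[1],e[0])).round(1))
f=np.load("scene.npz"); pick(f["im"],f["d"],"start")
im,d=vision.grab_frame("scene"); pick(im,d,"now")
f=np.load("top.npz");
o=sensors.get_obs(); print(np.degrees(R.from_quat(o["ee_rot"]).as_euler("xyz")).round(1), R.from_quat(o["ee_rot"]).as_matrix()[:,1:].round(3).tolist())
im,d=vision.grab_frame("wrist"); meas("wrist",im,d,o); cv2.imwrite("pics/w9.png",im[...,::-1])
```

```text
start green 5 ang 50.3 [46.  53.1] r [0.053 0.057] z 0.017
start red 5 ang -13.7 [-14.5 -11.3] r [0.056 0.06 ] z 0.017
start ptr 40 ang 42.6 [-138.    50.1] r [0.032 0.055] z 0.04
now green 5 ang 48.0 [44.8 50.8] r [0.051 0.057] z 0.018
now red 4 ang -13.9 [-14.1 -10.7] r [0.056 0.059] z 0.015
now ptr 35 ang -12.8 [-146.9   14. ] r [0.031 0.056] z 0.04
bar yaw -177.5
[-10.6  89.9 -13.5] [[0.051, 0.999], [0.999, -0.051], [-0.0, 0.001]]
wrist bar n 4918 mean [ 0.5556 -0.0668  0.1218] rect [559.7 -66.5] [78.9 16.5] topz [0.1214 0.1222] yaw deg -179.9
wrist rim n 63 [ 0.566  -0.0671] r 0.0318 bbox mid [ 0.5469 -0.0644  0.0789] [0.0232 0.0566 0.0042] z 0.0791
wrist table z 0.0004028286660220509
```

View pics/w9.png

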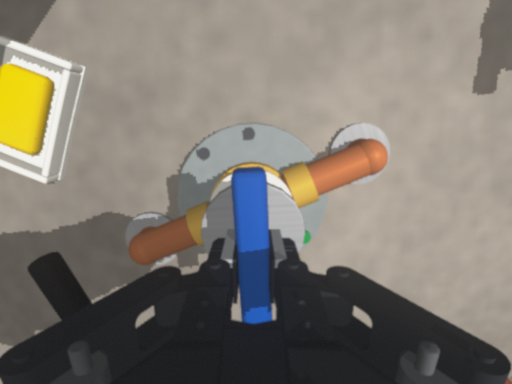

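Run:
```python
from m import *
def p(im,d):
    W=cloud("scene",d); x,y,z=np.moveaxis(W,-1,0); S=cv2.cvtColor(im,cv2.COLOR_RGB2HSV)[...,1]; V=im.max(-1)
    k=(S<40)&(V>150)&(z>.025)&(z<.06)&(x>.59)&(np.hypot(x-.5665,y+.068)<.07)
    vv,uu=np.where(k)
    for v,u in list(zip(vv,uu)): print(u,v,np.round(W[v,u]*1000).astype(int).tolist(),round(float(np.degrees(np.arctan2(y[v,u]+.068,x[v,u]-.5665)))))
f=np.load("scene.npz"); p(f["im"],f["d"]); print()
im,d=vision.grab_frame("scene"); p(im,d)
```

```text
277 172 [600, -25, 41] 52
278 172 [604, -26, 43] 48
273 173 [592, -34, 41] 53
274 173 [593, -31, 39] 54
275 173 [596, -29, 38] 53
276 173 [599, -29, 40] 50
277 173 [603, -30, 41] 47
278 173 [605, -29, 42] 45
279 173 [607, -25, 40] 47
272 174 [592, -41, 42] 47
273 174 [595, -40, 42] 45
274 174 [596, -36, 39] 48
275 174 [599, -35, 40] 46
276 174 [603, -37, 43] 41
277 174 [605, -34, 42] 42
278 174 [606, -30, 39] 44
279 174 [609, -28, 39] 43
271 175 [591, -46, 41] 42
272 175 [593, -43, 40] 43
273 175 [595, -41, 40] 43
274 175 [598, -40, 40] 42
275 175 [600, -38, 39] 42
276 175 [604, -38, 41] 39
277 175 [605, -35, 39] 41
270 176 [591, -52, 42] 33
271 176 [592, -47, 38] 40
272 176 [593, -44, 37] 42
273 176 [597, -43, 38] 39
270 177 [594, -57, 43] 22
269 178 [592, -60, 41] 17
270 178 [595, -60, 43] 15
269 179 [596, -68, 46] -1
270 179 [597, -64, 42] 8
271 179 [592, -46, 26] 41
269 180 [596, -67, 41] 1
270 180 [598, -65, 39] 6
268 181 [595, -72, 41] -8
269 181 [598, -72, 41] -7
270 181 [598, -65, 36] 5
266 182 [593, -81, 43] -26
267 182 [595, -78, 42] -20
268 182 [595, -73, 37] -9
269 182 [5
[... 808 characters left out ...]

270 183 [603, -74, 38] -10
271 183 [606, -74, 39] -9
272 183 [609, -74, 40] -8
264 184 [590, -87, 39] -39
265 184 [592, -84, 37] -33
266 184 [594, -83, 37] -28
269 184 [603, -81, 39] -19
270 184 [606, -81, 41] -18
271 184 [609, -80, 42] -16
272 184 [610, -76, 39] -11
273 184 [614, -77, 41] -10
274 184 [617, -78, 43] -11
270 185 [607, -83, 39] -20
271 185 [611, -83, 41] -19
272 185 [613, -81, 40] -16
273 185 [616, -81, 41] -15
274 185 [619, -80, 42] -13
275 185 [621, -78, 41] -11
272 186 [615, -86, 41] -20
273 186 [617, -84, 40] -17
274 186 [621, -85, 43] -17
275 186 [624, -84, 43] -15
276 186 [625, -80, 41] -12
273 187 [618, -85, 38] -18
274 187 [621, -84, 38] -16
275 187 [624, -85, 41] -17
```

The pointer's outer pixels sit at about -14.5°, against the red mark at -13.8°, so the valve is shut against its stop. I'll ease off the residual torque, release and retreat.

```bash
python3 -m creep '[[[0,0,0,-1,0,0,0],[0,0,0,-2,0,0,0],[0,0,0,-3,0,0,0],[0,0,0,-4,0,0,0],[0,0,0,-5,0,0,0],[0,0,0,-6,0,0,0],[0,0,0,-6,0,0,0],[0,0,0,-6,0,0,0],[0,0,0,-6,0,0,0],[0,0,0,-6,0,0,0]]]'; python3 f.py; python3 -m creep '[[[0,0,0,0,0,0,0.1],[0,0,0,0,0,0,0.2],[0,0,0,0,0,0,0.3],[0,0,0,0,0,0,0.5],[0,0,0,0,0,0,0.7],[0,0,0,0,0,0,0.7],[0,0,0,0,0,0,0.7],[0,0,0,0,0,0,0.7],[0,0,0,0,0,0,0.7],[0,0,0,0,0,0,0.7]]]'; python3 -m creep '[[[-0.5,0,0,0,0,0,0.7],[-1.5,0,0,0,0,0,0.7],[-3,0,0,0,0,0,0.7],[-5,0,0,0,0,0,0.7],[-7,0,0,0,0,0,0.7],[-9,0,0,0,0,0,0.7],[-11,0,0,0,0,0,0.7],[-12,0,0,0,0,0,0.7],[-12,0,0,0,0,0,0.7],[-12,0,0,0,0,0,0.7]]]'; python3 f.py; python3 w.py w10
python3 - <<'E'
from h import *
im,d=vision.grab_frame("scene"); w=cv2.imread("pics/w10.png")
cv2.imwrite("pics/v10.png",np.hstack([cv2.resize(im[140:220,215:315],(400,320),interpolation=2)[...,::-1],cv2.resize(w,(400,320))]))
E
```

```text
clock: 25.28
position: [0.5671, -0.0683, 0.0966]
ee_rot: [-0.019, 0.706, 0.019, 0.707]
wrist_force: [5.0, -1.1, 0.8]
gripper_width: 0.0145
[ 5.4  -1.68  0.21 -0.43 -1.29  0.88] [0.73 0.62 0.64 0.03 0.02 0.03] [ 0.5671 -0.0683  0.0966] -0.173
clock: 26.52
position: [0.5664, -0.0683, 0.0964]
ee_rot: [-0.018, 0.707, 0.018, 0.707]
wrist_force: [0.4, -0.8, -0.6]
gripper_width: 0.0598
clock: 27.35
position: [0.5667, -0.0684, 0.2167]
ee_rot: [-0.018, 0.707, 0.018, 0.707]
wrist_force: [1.1, -0.7, -1.1]
gripper_width: 0.0598
[ 0.07 -0.23 -0.38 -0.01 -0.02  0.01] [0.49 0.79 0.59 0.02 0.02 0.03] [ 0.5662 -0.0683  0.2157] -0.17
[ 0.5663 -0.0683  0.2159] [-0.08  0.26  0.26] [[-0.001, -0.05, 0.999], [0.0, 0.999, 0.05], [-1.0, 0.0, -0.001]]
wrist bar n 1544 mean [ 0.5636 -0.0684  0.1211] rect [566.  -68.2] [88.2 14.9] topz [0.1211 0.122 ] yaw deg -169.3
wrist table z 0.0004282400815457943
```

View pics/v10.png

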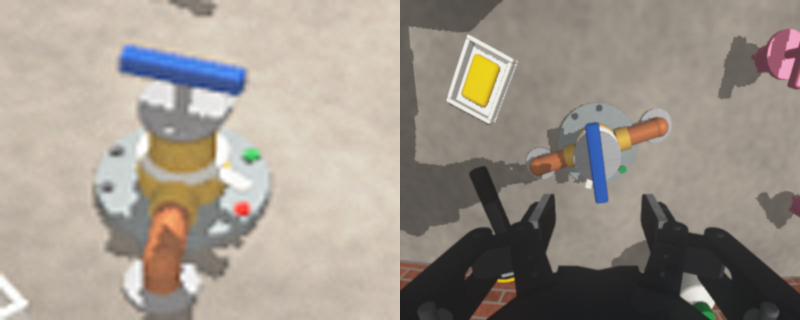

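Run:
```python
from m import *
im,d=vision.grab_frame("scene"); W=cloud("scene",d); x,y,z=np.moveaxis(W,-1,0); S=cv2.cvtColor(im,cv2.COLOR_RGB2HSV)[...,1]; V=im.max(-1)
r=np.hypot(x-.5665,y+.068); k=(S<40)&(V>150)&(z>.03)&(z<.06)&(r<.07)&(r>.042)&(x>.59)
a=np.degrees(np.arctan2(y+.068,x-.5665))[k]; print(k.sum(),a.mean().round(1),np.sort(a).round())
f=np.load("top.npz"); 
for n in("top","wrist"):
    im,d=vision.grab_frame(n); cv2.imwrite(f"pics/z_{n}.png",im[...,::-1])
for n in ("scene","top"):
    vision.grab_frame(n)
    for l in ["pump_bottle","soap_dish","scraper","basins"]:
        print(n,l,[(np.round(q["at"]).tolist(),round(q["score"],2)) for q in vision.boxes_of(n,l)[:1]])
```

```text
20 -12.8 [-18. -17. -17. -17. -15. -15. -15. -15. -15. -14. -13. -12. -11. -11.
 -10.  -9.  -8.  -8.  -7.  -6.]
scene pump_bottle [([343.0, 158.0], 0.63)]
scene soap_dish [([257.0, 188.0], 0.59)]
scene scraper [([290.0, 243.0], 0.64)]
scene basins [([98.0, 287.0], 0.92)]
top pump_bottle [([182.0, 132.0], 0.8)]
top soap_dish [([304.0, 228.0], 0.8)]
top scraper [([273.0, 189.0], 0.74)]
top basins []
```

```bash
python3 -c "
from h import *
order.close_job(); print(sensors.get_obs()['clock'])"
```

```text
the job is handed in; nothing more can be done
the job is handed in; nothing more can be done
```

The valve is shut and the key is standing home in the socket, released. I handed the job in at about 28 s of the 72 s allowed; no verdict is reported.

**What I did:** I picked the bare steel key with the blue bar and left the two pink look-alikes alone. I lowered it into the socket in small steps, with at most about 2 N of measured contact before home. It went home after one 15° clockwise rock instead of a to-and-fro search. I then turned it clockwise until it met the stop, at about 2.6 N m, eased off, let go and lifted the arm clear.

**Last checks:**
- **Key:** the top of the bar is at 0.121 m, as it should be when home. Its centre is about 0.5 mm from the socket's axis, and it looks upright.
- **Valve:** the pointer reads about -13° against the red mark at -14°. It read about -14.5° before release, so easing off may have turned the spindle back by a degree or two. I estimate it at about 1.07 rad; more than 1.0 is needed.
- **Robot:** the wrist force is about zero after the retreat.
- **Bystanders:** each one was found within 2 pixels of its starting place in at least one camera.

**What disagreed:**
- **Light contact:** I felt about 1.7 N roughly 3 mm below where tooth contact was expected. It cleared after the rock, so the key was probably already in the gap and rubbing.
- **Detections:** the soap dish in the scene view and the scraper in the top view were reported in the wrong place. The basins were not found in the top view.

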